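# Lock the decorating wheel with its index pin

## Task

Lock the decorating wheel so the cup on it can be pierced: take the steel index pin from the tool block, put it down through the bushed hole in the wheel head, lean on it only lightly and walk the wheel round with it until you feel it drop into a hole of the index plate hidden underneath, then press it fully home, shoulder down on the bushing, and let go. Never force the pin against the index plate: a light hand, well under 4 kg of push. Leave the cup standing in the middle of the wheel, the other tools in the block, and the plaster mould where it is.

Things in the scene. Friction and masses are not known exactly. Their poses are not given: they have to be found in the camera images.
- pin_grip (a point): Plain steel index pin, upright in one of the block's three holes (which one varies); 83 mm long, 110 g. From the tip up: round shank 10 mm diameter, 33 mm long, its last 4 mm coned to a 6 mm flat tip; shoulder disc 20 mm diameter, 4 mm thick; straight round handle 16 mm diameter, 46 mm long. This point: on its axis, mid-handle, 60 mm above the tip, 23 mm below the top; z up along the pin.
- pin_tip (a point): Centre of the index pin's lower end; z up along the pin. Riding on the index plate (the steel is oiled) it is 20 mm below the bushing's top (shoulder 13 mm above the bushing). It sinks in, and the push under it vanishes, when the wheel is turned, either way, by under 60 degrees to bring the bushing over a plate hole. Home, shoulder on the bushing, it is 33 mm below the bushing's top.
- wheel_base: The decorating wheel, standing fast on the bench; origin on its vertical axis at bench height, z up. Cast foot 180 mm diameter; aluminium wheel head 236 mm diameter, 12 mm thick, top face 75 mm above the bench. The head turns about this axis.
- collar_hole (a point): Mouth centre of the hole in the wheel head, at the top face of a square steel bushing (30 x 30 mm, 4 mm proud of the head, top 79 mm above the bench). Round, 12 mm diameter, straight down 16 mm right through, 85 mm from the wheel's axis. Turns with the head; x points outward from the axis, z up.
- plate_face (a point): Centre of the top face of the fixed steel index plate, on the wheel's axis, out of sight 4 mm under the head, 59 mm above the bench, 20 mm below the bushing's top. 14 mm thick, six 12 mm through holes evenly at 60 degrees on the same 85 mm radius. Its clocking is unknown (this point's axes do not tell); at the start no hole is under the bushing.
- wheel_head (a joint): Turn of the wheel head on its foot, rad, counterclockwise from above positive; 0 has the bushed hole on the foot's +x side. It turns freely with about 0.03 N m of friction, in both directions.
- ware_mid (a point): Clay-coloured cup, standing loose, open end up, at the middle of the wheel head, 76 mm across, 56 mm tall, its centre half-way up; z up. To be left standing there; it turns along with the wheel.
- tool_block: Wooden tool block, fixed, 196 x 56 x 45 mm; origin at the centre of its underside, x along its length, z up. Three holes of 12 mm diameter, 38 mm deep, in its top, at x = -65, 0 and +65 mm; the pin and two wooden-handled tools stand in them, shoulders resting on the top.
- tool_a_mid (a point): A slim light-wood tool handle standing in the block, top 59 mm above the block; middle of the handle. Leave alone.
- tool_b_mid (a point): A stubby dark-wood tool handle standing in the block, top 43 mm above the block; middle of the handle. Leave alone.
- mould_mid (a point): A strapped two-part plaster mould, 100 x 100 x 85 mm, standing loose on the bench; its centre. Leave alone.
Mind the look-alikes: they are no part of the job. Leave any orange look-alike of the part that bears pin_grip alone.

How it is judged:
On the way, in this order (a step that is already met when the one before it is completed fails the run):
1. the pin is lifted clear of the tool block (height (world z) of pin_tip above 0.05 m), for 0.1 s.
2. the pin stands in the bushed hole of the wheel head (z of pin_tip in the frame of collar_hole below -0.006 m and horizontal distance between pin_tip and collar_hole below 0.005 m), for 0.1 s.
At the end, for the whole second after the job is handed in: Pin home in bushing and index plate: tip at least 31 mm below the bushing's top (33 with the shoulder down), within 4 mm of the hole's centre, upright within 0.1 rad; wheel at rest; cup upright within 20 mm of the wheel's middle; other tools and mould within 20 mm of where they stood (z of pin_tip in the frame of collar_hole below -0.031 m and horizontal distance between pin_tip and collar_hole below 0.004 m and angle between each of pin_tip, ware_mid's own z axis and vertical below 0.1 rad and z of ware_mid in the frame of wheel_base above 0.098 m and horizontal distance between ware_mid and wheel_base below 0.02 m and not (velocity of joint wheel_head above 0.05 rad/s) and velocity of joint wheel_head above -0.05 rad/s and distance of each of tool_a_mid, tool_b_mid, mould_mid from where it was at the start of the episode below 0.02 m); the robot touches nothing.
It fails at once if the pin is forced against the index plate with more than 40 N (contact force between index_pin and index_plate above 40 N).
It fails at once if the cup is shoved more than 25 mm off the wheel's middle or tipped (horizontal distance between ware_mid and wheel_base above 0.025 m or angle between ware_mid's own z axis and vertical above 0.3 rad).
It fails at once if another tool is pulled out of the block or knocked over (distance of any of tool_a_mid, tool_b_mid from where it was at the start of the episode above 0.02 m).
It fails at once if the mould is shifted by more than 20 mm (distance of mould_mid from where it was at the start of the episode above 0.02 m).
It also fails if it takes over 67 s, if anything falls off the work surface, if the arm or the gripper's body presses on something with over 40 N, if the wrist force passes 120 N, or if a joint passes its speed limit or range.

## Robot

A 6-joint arm with a two-finger parallel gripper is mounted at the origin on the work surface. World frame = base frame: x ahead of the robot, y to its left, z up, the work surface at z = 0. Lengths are in m, angles in rad, forces in N, time in s.
With the tool pointing down it reaches from about 0.15 to 0.775 m from the base axis. Payload 6.1 kg.
Tool frame: the origin (TCP) lies midway between the tips of the shut fingers; the grasp point (between the pads) lies 19 mm behind it; z points along the fingers, y is the direction in which the jaws open and shut (so a half turn about z gives the same grasp; the last joint's range is limited). The gripper opens to 85 mm and grips with 20 to 120 N. Pads are 22 mm wide; open, the fingers measure 114 mm over their backs; the gripper's body (76 mm by 85 mm) begins 54 mm behind the grasp point. The pads swing forward as they close: fully open they stand 13 mm farther back than shut.
Start: joints at [1.154, 0.126, -0.04, 1.405, 0, 1.571], TCP at [0.213, 0.48, 0.231] pointing down, gripper open.
Joint ranges: [-2.72, 2.72], [-0.95, 1.95], [-1.27, 1.35], [-1.78, 2.02], [-1.46, 1.47], [-3.14, 3.14]. Speed limits (rad/s): [2.39, 2.39, 3.01, 3.14, 3.14, 3.14].

## Interface

Orientations are given as a rotation vector (axis times angle).
In Python, from station import bot, viewer, order gives the robot as it stands.
- The arm moves only by the tool send_rows, never from a script. Its argument "rows" is a list of rows, each an object with "linear": the shift along the tool's x, y, z normalised to -1 to 1, where 1 is 25 cm, a list of three; "rotation": the turn, a rotation vector about the tool's x, y, z normalised to -1 to 1, where 1 is pi rad, a list of three; "hand": the closure, from 0 (fully open) to 1 (shut). A call has 1 to 5 rows; each row is the pose to reach, as a shift and turn from the pose commanded when the call began, along the tool's axes at that moment, turning the shorter way round; what a row does not reach only later rows make up. A row lasts 1/10 s, in which the tool goes at most 50 mm and 8.59 degrees, less where a joint would pass 70% of its speed; a pose out of reach is approached as far as the arm can. A call with a number of a shift or a turn outside -1 to 1 is refused whole. A call with a gripper value outside its range is refused whole. The fingers move at their own pace and stop on an object; "squeeze" is the grip in N (left out, the last holds). Time passes only in rows, so rows that repeat a pose let the fingers close. It gives the time, the measured TCP pose, the force and the opening at its end, in the units of the state.
- bot.observe(): the state, without advancing time (a new reading comes with each control period).
- viewer.read_camera(name): name is "side" or "top"; returns (picture, depth): 420x560x3 uint8, red, green, blue; 420x560 float32, m along the optical axis (not along the pixel's ray), 0 where there is no reading.
- viewer.calibration(name): a dict with "vertical_fov" (degrees; the focal length in pixels is half the picture's height over the tangent of half this angle, whatever the lens; pixels are square), "cx", "cy" (the principal point, pixels), "k1" (the pictures are not rectified: a ray, as slopes to the right and down, at radius r is drawn at 1 + k1 r^2 times it, then the intrinsics apply), "rvec" (rotation vector, rad) and "tvec" (3), from world to camera coordinates, as OpenCV has them. Camera axes: x right, y down, z forward; pixel columns grow to the right and rows downward; lengths in m; the calibration is good to about 2 mm. A picture is of the moment at which its call begins. calibration takes no time and is no camera call.
- order.finish_job(): hands the job in, once; it reports no verdict.
The state is a dict: "clock": time; "joints": joint angles; "dq": joint speeds; "joint_torque": joint torques, N m; "ee_pos": TCP position; "ee_rot": TCP orientation; "ft_force": force on the tool from outside, world axes, zero at the start; "moment": the same for the moment, N m; "finger_gap": finger opening in m.
Only numpy, scipy, OpenCV 4.12 (cv2) and the standard library are available. Lean on these libraries where they do the work, as an engineer would, in place of code of your own. Each camera call takes 0.05 s, during which the arm holds its last target.

## Working session

There is one attempt and no reset: what is moved stays moved. The work goes in short steps, Python scripts to look and compute and a tool call to move; the robot and the scene stay as the last step left them, time stands still between calls to the robot, and variables do not carry over. Pictures are saved under pics/ and viewed, and the job is handed in when it is done.

Besides the shell and the picture viewer there is one more tool, called after "Emit:" by a JSON object that holds its "fn" and its "kwargs", one argument or row to a line. send_rows: Moves the arm, as the interface text tells. Scaled input: -1 to 1 covers 25 cm each way for a shift and pi rad each way for a turn. Its arguments: {"type":"object","properties":{"rows":{"type":"array","items":{"type":"object","properties":{"linear":{"type":"array","items":{"type":"number"}},"rotation":{"type":"array","items":{"type":"number"}},"hand":{"type":"number"}}}},"squeeze":{"type":"number"}},"required":["rows"]}

```bash
ls; mkdir -p pics
python3 - <<'E'
from station import bot, viewer, order
import cv2
print(bot.observe())
for n in ("side","top"):
    p,d=viewer.read_camera(n); cv2.imwrite(f"pics/{n}0.png",p[:,:,::-1]); 
    import numpy as np; np.save(f"pics/{n}0.npy",d)
    print(n,viewer.calibration(n))
E
```

```text
pics
{'clock': 0.0, 'joints': array([ 1.15402676e+00,  1.26424025e-01, -4.06397547e-02,  1.40535870e+00,
       -2.54207842e-05,  1.57079311e+00]), 'dq': array([-0.00035628,  0.00025313, -0.00077571,  0.00135912, -0.00081501,
        0.00126191]), 'joint_torque': array([ 5.62869518e-04, -4.35917187e+01,  3.52922738e+01,  1.73097808e-02,
        9.67357948e-06,  6.85744102e-07]), 'ee_pos': array([0.21236949, 0.47969196, 0.23049082]), 'ee_rot': array([-6.49862720e-01, -3.07332379e+00,  2.50710845e-03]), 'ft_force': array([ 0.01623921, -0.07196852,  0.16995835]), 'moment': array([-0.045909  ,  0.00638124,  0.00697564]), 'finger_gap': 0.08545748529851149}
side {'vertical_fov': 51.744344175360226, 'cx': 272.4920071955873, 'cy': 209.86806192956686, 'k1': -0.13323380062262302, 'rvec': array([ 2.18046358, -0.544629  ,  0.23494842]), 'tvec': array([-0.46192966,  0.24496329,  0.97324105])}
top {'vertical_fov': 54.96625347749247, 'cx': 279.55527173701535, 'cy': 201.22415827637977, 'k1': -0.10294994109461532, 'rvec': array([ 2.17292169, -2.20967028,  0.05327477]), 'tvec': array([0.01458262, 0.51764743, 1.08099152])}
```

View pics/side0.png

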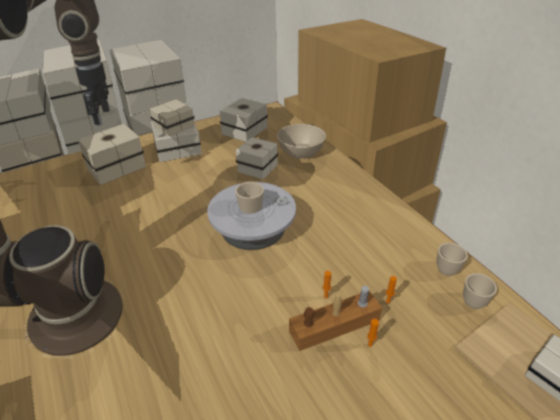

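View pics/top0.png

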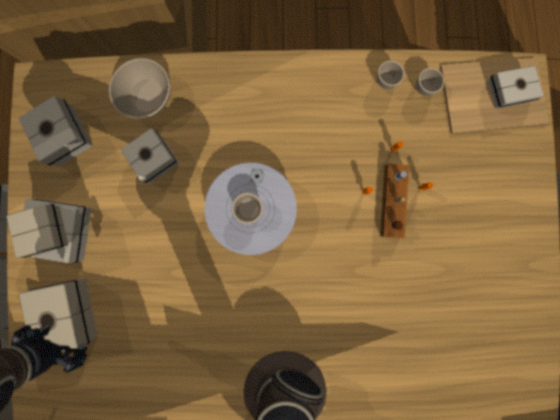

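Side view: the block holds a dark stub (309,317), a light handle (337,308) and a grey steel pin (365,297). Three orange look-alikes stand loose at (327,283), (391,288) and (374,332). The steel one in the block fits the description; next I'll confirm it in a crop.

```bash
cat > h.py <<'E'
import numpy as np, cv2
from station import bot, viewer, order
from scipy.spatial.transform import Rotation as R
def cal(n):
    c=viewer.calibration(n); f=210/np.tan(np.radians(c['vertical_fov'])/2)
    K=np.array([[f,0,c['cx']],[0,f,c['cy']],[0,0,1]]); D=np.array([c['k1'],0,0,0.])
    return K,D,cv2.Rodrigues(c['rvec'])[0],c['tvec']
def ray(n,u,v):
    K,D,Rm,t=cal(n); x=cv2.undistortPoints(np.array([[[u,v]]],float),K,D)[0,0]
    return -Rm.T@t, Rm.T@np.array([x[0],x[1],1.])
def atz(n,u,v,z):
    o,d=ray(n,u,v); return o+d*(z-o[2])/d[2]
def proj(n,P):
    K,D,Rm,t=cal(n); return cv2.projectPoints(np.array(P,float).reshape(-1,1,3),cv2.Rodrigues(Rm)[0],t,K,D)[0][:,0]
def tri(obs):
    A=np.zeros((3,3));b=np.zeros(3)
    for n,u,v in obs:
        o,d=ray(n,u,v); d/=np.linalg.norm(d); M=np.eye(3)-np.outer(d,d);A+=M;b+=M@o
    return np.linalg.solve(A,b)
def crop(src,u,v,w,h,s,out):
    im=cv2.imread(src) if isinstance(src,str) else src
    c=im[v:v+h,u:u+w]; c=cv2.resize(c,None,fx=s,fy=s,interpolation=cv2.INTER_CUBIC)
    for k in range(0,w,10): cv2.putText(c,str(u+k),(k*s,8),0,.3,(0,255,255),1); cv2.line(c,(k*s,10),(k*s,16),(0,255,255),1)
    for k in range(0,h,10): cv2.putText(c,str(v+k),(0,k*s+4),0,.3,(0,255,255),1); cv2.line(c,(20,k*s),(26,k*s),(0,255,255),1)
    cv2.imwrite(out,c)
E
python3 - <<'E'
from h import *
crop('pics/side0.png',285,260,120,90,6,'pics/s_blk.png')
crop('pics/top0.png',350,130,100,115,5,'pics/t_blk.png')
crop('pics/top0.png',200,158,100,100,6,'pics/t_whl.png')
crop('pics/side0.png',200,170,110,80,6,'pics/s_whl.png')
E
```

```text
(no output)
```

View pics/s_blk.png

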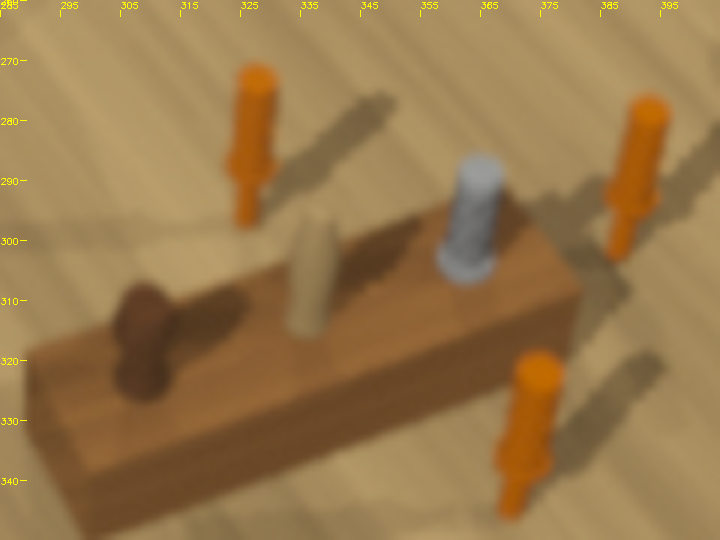

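View pics/t_blk.png

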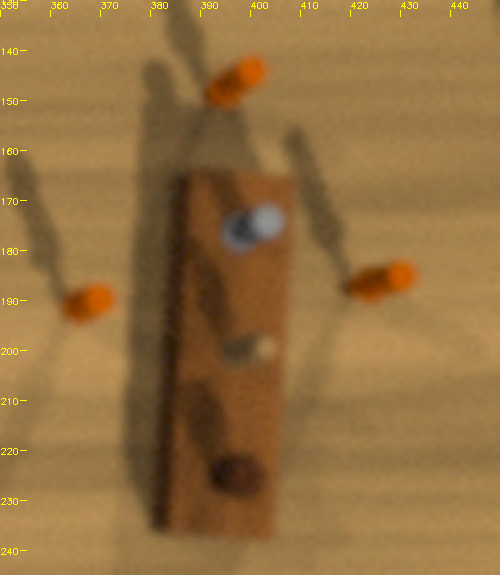

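View pics/t_whl.png

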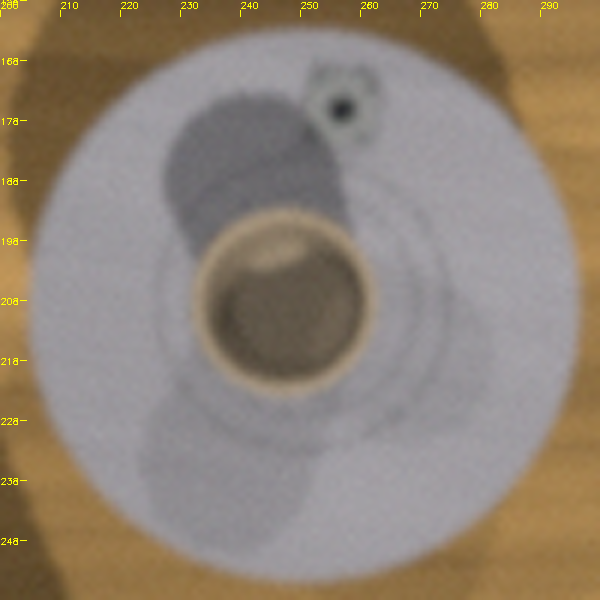

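View pics/s_whl.png

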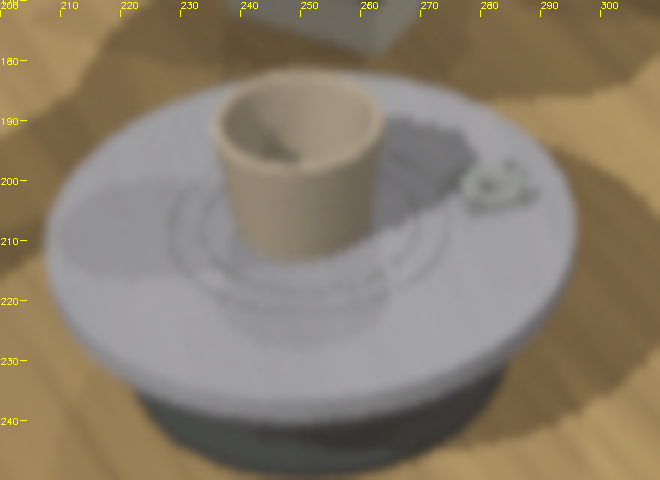

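The crop confirms the steel pin: it sits in the block's far hole, with grey top at side (365,288) and top (403,174). The orange ones are look-alikes.

Run:
```python
from h import *
from scipy.optimize import least_squares
np.set_printoptions(precision=4,suppress=True)
pt=('top',403.2,173.7); ps=('side',364.8,287.6)
print('pin top tri',tri([pt,ps]),'top@.095',atz(*pt,.095),'side@.095',atz(*ps,.095))
ct=('top',256.6,175.9); cs=('side',281,200.7)
print('collar tri',tri([ct,cs]),atz(*ct,.079),atz(*cs,.079))
# wheel head rim at .075
c=np.array([atz('top',u,v,.075) for u,v in [(204.7,208),(296.3,207),(250,162.3),(250,254.6),(220,174.5)]])[:,:2]
s=least_squares(lambda p:np.linalg.norm(c-p,axis=1)-.118,c.mean(0));print('wheel',s.x,s.fun)
s2=np.array([atz('side',u,v,.075) for u,v in [(207.2,211),(295.6,209)]]);print(s2, s2.mean(0))
rim=np.array([atz('top',u,v,.131) for u,v in [(232.2,206.5),(261.8,206.5),(247,192.5),(247,223.3)]]);print('cup rim',rim.mean(0),np.linalg.norm(rim[0]-rim[1]),np.linalg.norm(rim[2]-rim[3]))
# block
print('block corners top',[atz('top',u,v,.045) for u,v in [(385.5,165),(408.5,165.5),(382,236),(404.5,237)]])
print('toolA',atz('top',402.5,199.2,.104),'toolB',atz('top',397.5,224.5,.088))
for n,a in dict(o1=[('top',370,189.3),('side',327.7,273)],o2=[('top',400.5,144),('side',392.9,278.2)],o3=[('top',430.5,184.8),('side',374.7,321.7)]).items(): print(n,tri(a))
print('mould', [atz('top',u,v,.085) for u,v in [(122,155),(147,131),(175,157),(150,182)]])
# overlays
for P in ([.0,0,0],): pass
```

```text
pin top tri [ 0.5789 -0.3101  0.0964] top@.095 [ 0.5782 -0.31    0.095 ] side@.095 [ 0.5808 -0.3095  0.095 ]
collar tri [0.5808 0.0632 0.0779] [0.5803 0.0633 0.079 ] [0.5806 0.0618 0.079 ]
wheel [0.4977 0.0805] [-0.0002 -0.0005  0.0006  0.0003 -0.0004]
[[0.3899 0.122  0.075 ]
 [0.5996 0.0155 0.075 ]] [0.4947 0.0688 0.075 ]
cup rim [0.4984 0.0845 0.131 ] 0.071874245225561 0.07468577230471402
block corners top [array([ 0.6081, -0.2783,  0.045 ]), array([ 0.606 , -0.3406,  0.045 ]), array([ 0.4197, -0.2631,  0.045 ]), array([ 0.4157, -0.3234,  0.045 ])]
toolA [ 0.5128 -0.3032  0.104 ] toolB [ 0.4495 -0.2931  0.088 ]
o1 [ 0.5415 -0.2265  0.083 ]
o2 [ 0.6576 -0.31    0.0835]
o3 [ 0.5504 -0.3846  0.084 ]
mould [array([0.6415, 0.4138, 0.085 ]), array([0.7029, 0.3476, 0.085 ]), array([0.6327, 0.273 , 0.085 ]), array([0.5692, 0.3385, 0.085 ])]
```

```bash
cat >> h.py <<'E'
def yaw_of(Rm): return np.degrees(np.arctan2(Rm[1,1],Rm[0,1]))  # direction of tool y
def plan(pos,jaw_deg):
    """row values to reach world pos, z down, tool y along jaw_deg (or +180)"""
    s=bot.observe(); R0=R.from_rotvec(s['ee_rot']).as_matrix(); best=None
    for a in (jaw_deg,jaw_deg+180):
        a=np.radians(a); y=np.array([np.cos(a),np.sin(a),0]); z=np.array([0,0,-1.]); x=np.cross(y,z)
        rv=R.from_matrix(R0.T@np.c_[x,y,z]).as_rotvec()
        l=R0.T@(np.array(pos)-s['ee_pos'])
        print('linear',np.round(l/.25,3),'rot',np.round(rv/np.pi,3),'deg',np.round(np.degrees(np.linalg.norm(rv)),1))
    print('pos',np.round(s['ee_pos'],4),'jaw',round(yaw_of(R0),2),'tilt',np.round(np.degrees(np.arccos(-R0[2,2])),2),'F',np.round(s['ft_force'],2),'gap',round(s['finger_gap'],4),'t',round(s['clock'],2),'j6',round(s['joints'][5],2))
    return
E
python3 - <<'E'
from h import *
plan([.579,-.31,.20],86)
s=bot.observe();print(R.from_rotvec(s['ee_rot']).as_matrix().round(3))
E
```

```text
linear [-2.62  -2.295  0.126] rot [-0.   -0.   -0.11] deg 19.9
linear [-2.62  -2.295  0.126] rot [-0.     0.001  0.89 ] deg 160.1
pos [0.2124 0.4797 0.2306] jaw 66.12 tilt 0.08 F [ 0.43 -0.23 -0.17] gap 0.0852 t 0.1 j6 1.57
[[-0.914  0.405 -0.001]
 [ 0.405  0.914 -0.001]
 [ 0.    -0.001 -1.   ]]
```

Emit:
{"fn": "send_rows", "kwargs": {
  "rows": [
    {"linear": [-0.7, -0.61, 0], "rotation": [0, 0, 0], "hand": 0},
    {"linear": [-0.7, -0.61, 0], "rotation": [0, 0, 0], "hand": 0},
    {"linear": [-0.7, -0.61, 0], "rotation": [0, 0, 0], "hand": 0},
    {"linear": [-0.7, -0.61, 0], "rotation": [0, 0, 0], "hand": 0},
    {"linear": [-0.7, -0.61, 0], "rotation": [0, 0, 0], "hand": 0}
  ]
}}

```text
clock: 0.6
ee_pos: [0.3111, 0.2671, 0.2311]
ee_rot: [0.652, 3.073, -0.001]
ft_force: [-0.2, 0.1, -0.2]
finger_gap: 0.0853
```

Emit:
{"fn": "send_rows", "kwargs": {
  "rows": [
    {"linear": [-0.7, -0.61, 0], "rotation": [0, 0, 0], "hand": 0},
    {"linear": [-0.7, -0.61, 0], "rotation": [0, 0, 0], "hand": 0},
    {"linear": [-0.7, -0.61, 0], "rotation": [0, 0, 0], "hand": 0},
    {"linear": [-0.7, -0.61, 0], "rotation": [0, 0, 0], "hand": 0},
    {"linear": [-0.7, -0.61, 0], "rotation": [0, 0, 0], "hand": 0}
  ]
}}

```text
clock: 1.1
ee_pos: [0.4096, 0.0567, 0.2311]
ee_rot: [0.654, 3.073, -0.001]
ft_force: [1.0, 0.0, 0.4]
finger_gap: 0.0851
```

Emit:
{"fn": "send_rows", "kwargs": {
  "rows": [
    {"linear": [-0.7, -0.61, 0], "rotation": [0, 0, 0], "hand": 0},
    {"linear": [-0.7, -0.61, 0], "rotation": [0, 0, 0], "hand": 0},
    {"linear": [-0.7, -0.61, 0], "rotation": [0, 0, 0], "hand": 0},
    {"linear": [-0.7, -0.61, 0], "rotation": [0, 0, 0], "hand": 0},
    {"linear": [-0.7, -0.61, 0], "rotation": [0, 0, 0], "hand": 0}
  ]
}}

```text
clock: 1.6
ee_pos: [0.508, -0.1539, 0.2305]
ee_rot: [-0.653, -3.072, 0.001]
ft_force: [-0.9, 0.6, 0.0]
finger_gap: 0.0854
```

Run:
```python
from h import *
plan([.579,-.31,.20],85)
```

```text
linear [-0.514 -0.455  0.122] rot [-0.    -0.    -0.106] deg 19.0
linear [-0.514 -0.455  0.122] rot [-0.     0.     0.894] deg 161.0
pos [ 0.508  -0.1539  0.2305] jaw 65.99 tilt 0.04 F [-0.86  0.55  0.01] gap 0.0854 t 1.6 j6 0.13
```

Emit:
{"fn": "send_rows", "kwargs": {
  "rows": [
    {"linear": [-0.51, -0.455, 0.12], "rotation": [0, 0, -0.105], "hand": 0.35},
    {"linear": [-0.51, -0.455, 0.12], "rotation": [0, 0, -0.105], "hand": 0.35},
    {"linear": [-0.51, -0.455, 0.12], "rotation": [0, 0, -0.105], "hand": 0.35},
    {"linear": [-0.51, -0.455, 0.12], "rotation": [0, 0, -0.105], "hand": 0.35},
    {"linear": [-0.51, -0.455, 0.12], "rotation": [0, 0, -0.105], "hand": 0.35}
  ]
}}

```text
clock: 2.1
ee_pos: [0.578, -0.3092, 0.1983]
ee_rot: [-0.141, -3.135, -0.002]
ft_force: [0.0, 0.7, -0.2]
finger_gap: 0.0555
```

Run:
```python
from h import *
for n in ("side","top"):
    p,d=viewer.read_camera(n); cv2.imwrite(f"pics/{n}1.png",p[:,:,::-1])
crop('pics/side1.png',285,200,140,120,5,'pics/s1.png')
crop('pics/top1.png',350,130,110,110,5,'pics/t1.png')
plan([.579,-.31,.058],85)
```

```text
linear [-0.008 -0.014  0.569] rot [ 0.    -0.001 -0.   ] deg 0.1
linear [-0.008 -0.014  0.569] rot [-0.001 -0.001  1.   ] deg 180.0
pos [ 0.5775 -0.3065  0.2002] jaw 84.97 tilt 0.13 F [ 0.41  0.34 -1.34] gap 0.0555 t 2.2 j6 -0.4
```

View pics/s1.png

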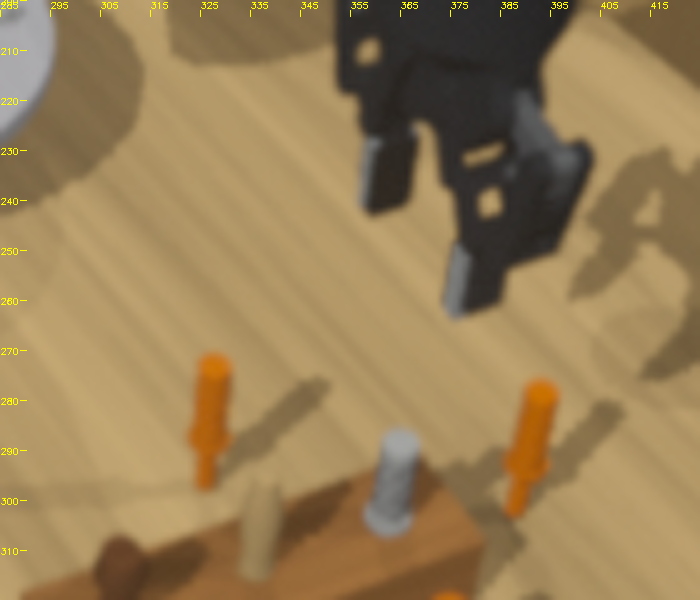

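View pics/t1.png

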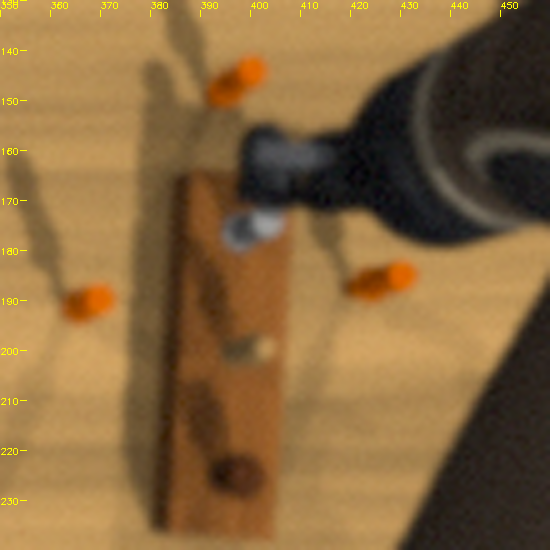

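Emit:
{"fn": "send_rows", "kwargs": {
  "rows": [
    {"linear": [-0.006, -0.012, 0.3], "rotation": [0, 0, 0], "hand": 0.35},
    {"linear": [-0.006, -0.012, 0.3], "rotation": [0, 0, 0], "hand": 0.35},
    {"linear": [-0.006, -0.012, 0.3], "rotation": [0, 0, 0], "hand": 0.35}
  ]
}}

```text
clock: 2.5
ee_pos: [0.5767, -0.3071, 0.1228]
ee_rot: [-0.134, -3.133, -0.005]
ft_force: [-0.8, 0.7, -0.6]
finger_gap: 0.0558
```

Run:
```python
from h import *
for n in ("side",):
    p,d=viewer.read_camera(n); cv2.imwrite(f"pics/{n}2.png",p[:,:,::-1])
crop('pics/side2.png',305,210,120,110,5,'pics/s2.png')
plan([.579,-.31,.058],85)
s=bot.observe(); print('tcp proj',proj('side',[s['ee_pos']]),'axis pts',proj('side',[[.579,-.31,.095],[.579,-.31,.045]]))
```

```text
linear [-0.006 -0.009  0.27 ] rot [ 0.    -0.001  0.001] deg 0.2
linear [-0.006 -0.009  0.27 ] rot [ 0.001  0.001 -0.999] deg 179.9
pos [ 0.5779 -0.3078  0.1255] jaw 85.09 tilt 0.19 F [-0.07 -0.06  0.73] gap 0.0554 t 2.55 j6 -0.4
tcp proj [[364.8825082  277.62649001]] axis pts [[364.24558876 288.08333909]
 [361.55810465 303.43559048]]
```

View pics/s2.png

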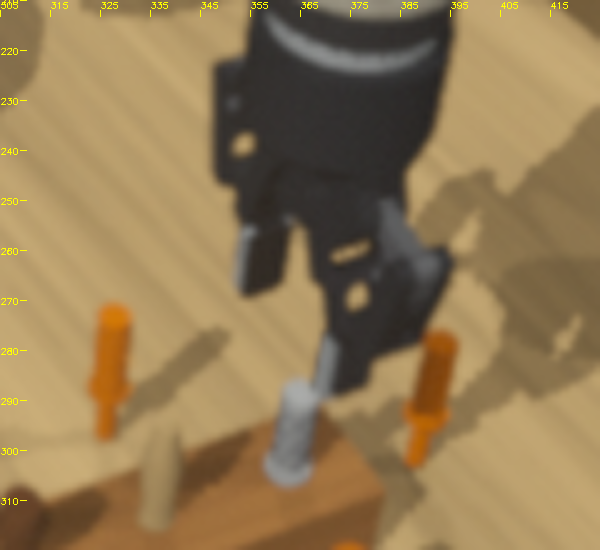

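Emit:
{"fn": "send_rows", "kwargs": {
  "rows": [
    {"linear": [-0.005, -0.008, 0.13], "rotation": [0, 0, 0], "hand": 0.35},
    {"linear": [-0.005, -0.008, 0.26], "rotation": [0, 0, 0], "hand": 0.35},
    {"linear": [-0.005, -0.008, 0.26], "rotation": [0, 0, 0], "hand": 0.35}
  ]
}}

```text
clock: 2.85
ee_pos: [0.5788, -0.3101, 0.0596]
ee_rot: [-0.135, -3.135, -0.003]
ft_force: [-1.1, 0.1, -0.1]
finger_gap: 0.0552
```

Run:
```python
from h import *
for n in ("side","top"):
    p,d=viewer.read_camera(n); cv2.imwrite(f"pics/{n}3.png",p[:,:,::-1])
crop('pics/side3.png',305,230,120,110,5,'pics/s3.png')
plan([.579,-.31,.058],85)
```

```text
linear [0.008 0.005 0.022] rot [-0.  0.  0.] deg 0.1
linear [0.008 0.005 0.022] rot [-0.001 -0.    -1.   ] deg 179.9
pos [ 0.5808 -0.3114  0.0636] jaw 85.05 tilt 0.09 F [-0.27 -0.26  0.83] gap 0.0553 t 2.95 j6 -0.41
```

View pics/s3.png

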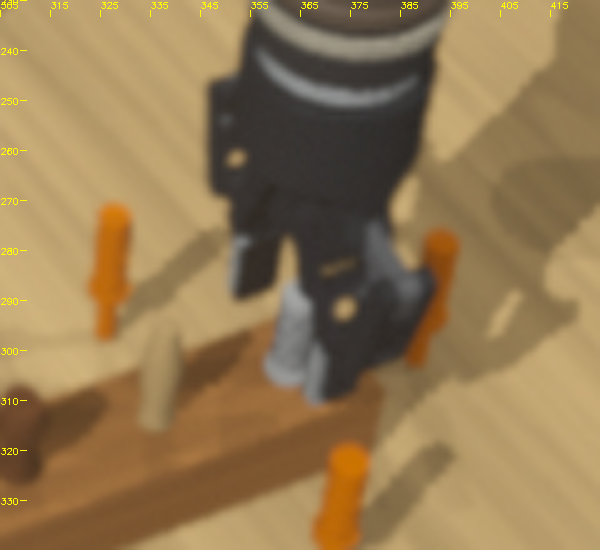

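Emit:
{"fn": "send_rows", "kwargs": {
  "rows": [
    {"linear": [0.002, 0.001, 0.008], "rotation": [0, 0, 0], "hand": 0.6},
    {"linear": [0.002, 0.001, 0.008], "rotation": [0, 0, 0], "hand": 1},
    {"linear": [0.002, 0.001, 0.008], "rotation": [0, 0, 0], "hand": 1},
    {"linear": [0.002, 0.001, 0.008], "rotation": [0, 0, 0], "hand": 1},
    {"linear": [0.002, 0.001, 0.008], "rotation": [0, 0, 0], "hand": 1}
  ],
  "squeeze": 50
}}

```text
clock: 3.45
ee_pos: [0.5806, -0.3116, 0.0611]
ee_rot: [0.136, 3.136, -0.001]
ft_force: [-0.2, 1.8, 6.6]
finger_gap: 0.0145
```

Run:
```python
from h import *
for n in ("side",):
    p,d=viewer.read_camera(n); cv2.imwrite(f"pics/{n}4.png",p[:,:,::-1])
crop('pics/side4.png',305,230,120,110,5,'pics/s4.png')
for i in range(4): plan([.579,-.31,.17],85);
```

```text
linear [ 0.006  0.005 -0.435] rot [-0.     0.001  0.   ] deg 0.2
linear [ 0.006  0.005 -0.435] rot [-0.001 -0.    -1.   ] deg 180.0
pos [ 0.5806 -0.3116  0.0612] jaw 85.03 tilt 0.15 F [-0.33  1.31  6.25] gap 0.0148 t 3.5 j6 -0.41
linear [ 0.006  0.005 -0.435] rot [-0.     0.001  0.   ] deg 0.2
linear [ 0.006  0.005 -0.435] rot [-0.001 -0.    -1.   ] deg 180.0
pos [ 0.5806 -0.3116  0.0612] jaw 85.03 tilt 0.15 F [-0.33  1.31  6.25] gap 0.0148 t 3.5 j6 -0.41
linear [ 0.006  0.005 -0.435] rot [-0.     0.001  0.   ] deg 0.2
linear [ 0.006  0.005 -0.435] rot [-0.001 -0.    -1.   ] deg 180.0
pos [ 0.5806 -0.3116  0.0612] jaw 85.03 tilt 0.15 F [-0.33  1.31  6.25] gap 0.0148 t 3.5 j6 -0.41
linear [ 0.006  0.005 -0.435] rot [-0.     0.001  0.   ] deg 0.2
linear [ 0.006  0.005 -0.435] rot [-0.001 -0.    -1.   ] deg 180.0
pos [ 0.5806 -0.3116  0.0612] jaw 85.03 tilt 0.15 F [-0.33  1.31  6.25] gap 0.0148 t 3.5 j6 -0.41
```

View pics/s4.png

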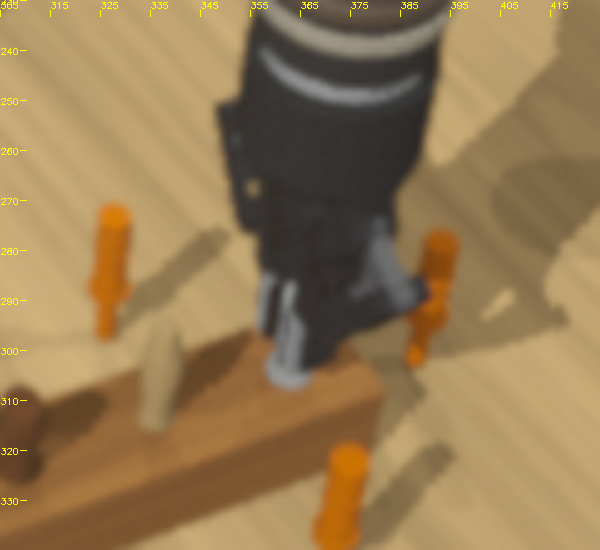

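Emit:
{"fn": "send_rows", "kwargs": {
  "rows": [
    {"linear": [0, 0, -0.1], "rotation": [0, 0, 0], "hand": 1},
    {"linear": [0, 0, -0.28], "rotation": [0, 0, 0], "hand": 1},
    {"linear": [0, 0, -0.46], "rotation": [0, 0, 0], "hand": 1},
    {"linear": [0, 0, -0.56], "rotation": [0, 0, 0], "hand": 1},
    {"linear": [0, 0, -0.56], "rotation": [0, 0, 0], "hand": 1}
  ]
}}

```text
clock: 4.0
ee_pos: [0.5813, -0.3124, 0.2045]
ee_rot: [0.136, 3.132, -0.006]
ft_force: [2.6, -0.2, -2.2]
finger_gap: 0.0146
```

Run:
```python
from h import *
for n in ("side","top"):
    p,d=viewer.read_camera(n); cv2.imwrite(f"pics/{n}5.png",p[:,:,::-1])
crop('pics/side5.png',305,180,120,130,5,'pics/s5.png')
plan([.580,.063,.205],78)
```

```text
linear [ 0.13   1.493 -0.023] rot [-0.     0.     0.039] deg 7.0
linear [ 0.13   1.493 -0.023] rot [-0.    -0.    -0.961] deg 173.0
pos [ 0.5799 -0.3115  0.1994] jaw 85.02 tilt 0.04 F [ 0.04 -0.11 -2.73] gap 0.0148 t 4.1 j6 -0.41
```

View pics/s5.png

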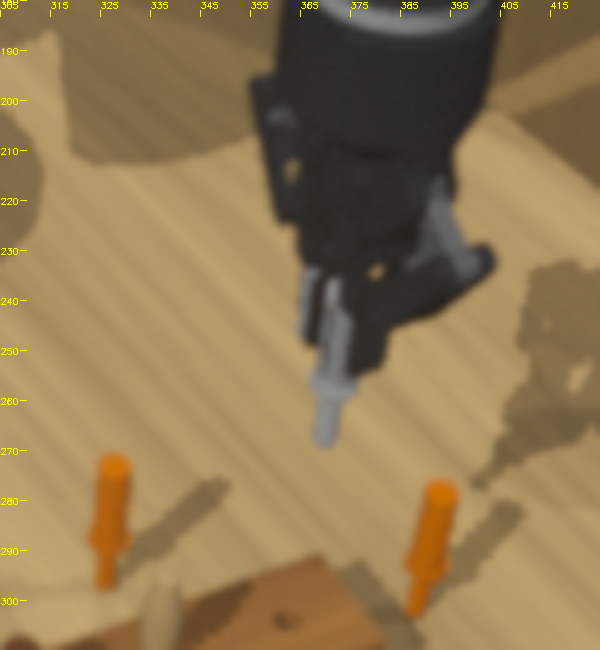

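Run:
```python
from h import *
s=bot.observe();p=s['ee_pos']; 
for dz in (-.045,-.049,-.053): print(dz,proj('side',[p+[0,0,dz]]))
```

```text
-0.045 [[368.46411315 268.65248115]]
-0.049 [[368.2246455 270.0398191]]
-0.053 [[367.98630904 271.41881896]]
```

Emit:
{"fn": "send_rows", "kwargs": {
  "rows": [
    {"linear": [0.065, 0.745, -0.02], "rotation": [0, 0, 0.039], "hand": 1},
    {"linear": [0.065, 0.745, -0.02], "rotation": [0, 0, 0.039], "hand": 1},
    {"linear": [0.065, 0.745, -0.02], "rotation": [0, 0, 0.039], "hand": 1},
    {"linear": [0.065, 0.745, -0.02], "rotation": [0, 0, 0.039], "hand": 1},
    {"linear": [0.065, 0.745, -0.02], "rotation": [0, 0, 0.039], "hand": 1}
  ]
}}

```text
clock: 4.6
ee_pos: [0.5786, -0.12, 0.2024]
ee_rot: [-0.32, -3.122, -0.003]
ft_force: [-0.6, 0.3, -0.4]
finger_gap: 0.0147
```

Run:
```python
from h import *
plan([.580,.063,.18],78)
```

```text
linear [0.143 0.718 0.091] rot [ 0.    -0.001  0.002] deg 0.4
linear [0.143 0.718 0.091] rot [ 0.002  0.001 -0.998] deg 179.7
pos [ 0.5786 -0.12    0.2024] jaw 78.29 tilt 0.23 F [-0.62  0.31 -0.39] gap 0.0147 t 4.6 j6 -0.0
```

Emit:
{"fn": "send_rows", "kwargs": {
  "rows": [
    {"linear": [0.143, 0.715, 0.08], "rotation": [0, 0, 0], "hand": 1},
    {"linear": [0.143, 0.715, 0.08], "rotation": [0, 0, 0], "hand": 1},
    {"linear": [0.143, 0.715, 0.08], "rotation": [0, 0, 0], "hand": 1},
    {"linear": [0.143, 0.715, 0.08], "rotation": [0, 0, 0], "hand": 1},
    {"linear": [0.143, 0.715, 0.08], "rotation": [0, 0, 0], "hand": 1}
  ]
}}

```text
clock: 5.1
ee_pos: [0.5806, 0.0611, 0.1814]
ee_rot: [-0.321, -3.121, 0.0]
ft_force: [-0.0, -1.1, -1.2]
finger_gap: 0.0148
```

Emit:
{"fn": "send_rows", "kwargs": {
  "rows": [
    {"linear": [0, 0, 0.08], "rotation": [0, 0, 0], "hand": 1},
    {"linear": [0, 0, 0.08], "rotation": [0, 0, 0], "hand": 1},
    {"linear": [0, 0, 0.08], "rotation": [0, 0, 0], "hand": 1}
  ]
}}

```text
clock: 5.4
ee_pos: [0.5811, 0.0568, 0.1631]
ee_rot: [-0.33, -3.121, 0.001]
ft_force: [-0.6, -0.1, -0.6]
finger_gap: 0.0146
```

Run:
```python
from h import *
for n in ("side","top"):
    p,d=viewer.read_camera(n); cv2.imwrite(f"pics/{n}6.png",p[:,:,::-1])
crop('pics/side6.png',200,130,120,110,6,'pics/s6.png')
crop('pics/top6.png',200,130,120,110,6,'pics/t6.png')
plan([.580,.063,.14],78)
s=bot.observe();p=s['ee_pos']; 
print(proj('side',[p+[0,0,-.047],[.58,.063,.079]]),proj('top',[p+[0,0,-.047]]))
```

```text
linear [0.013 0.022 0.098] rot [-0. -0. -0.] deg 0.1
linear [0.013 0.022 0.098] rot [-0.  0.  1.] deg 179.9
pos [0.582  0.057  0.1645] jaw 77.93 tilt 0.01 F [-0.63 -0.18 -0.82] gap 0.0146 t 5.5 j6 0.31
[[282.20066785 189.87479652]
 [280.6013596  200.53251182]] [[258.1830072  173.33691585]]
```

View pics/s6.png

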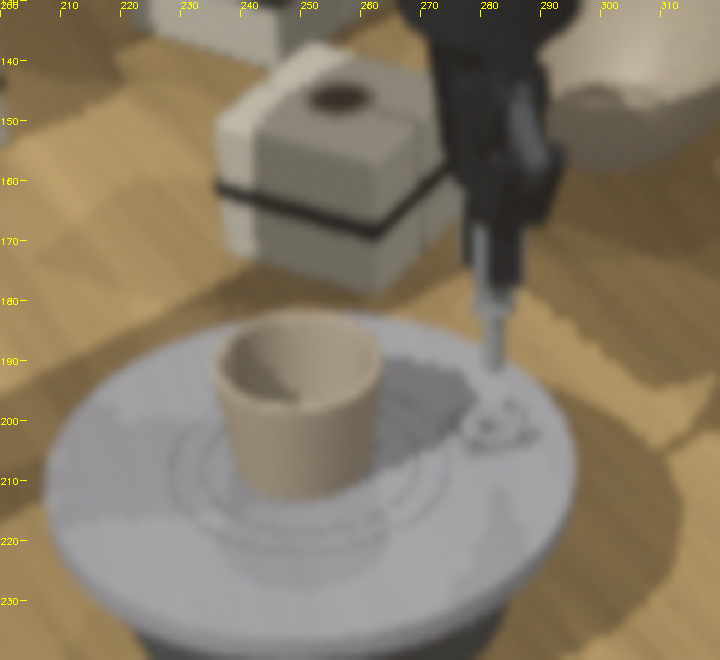

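View pics/t6.png

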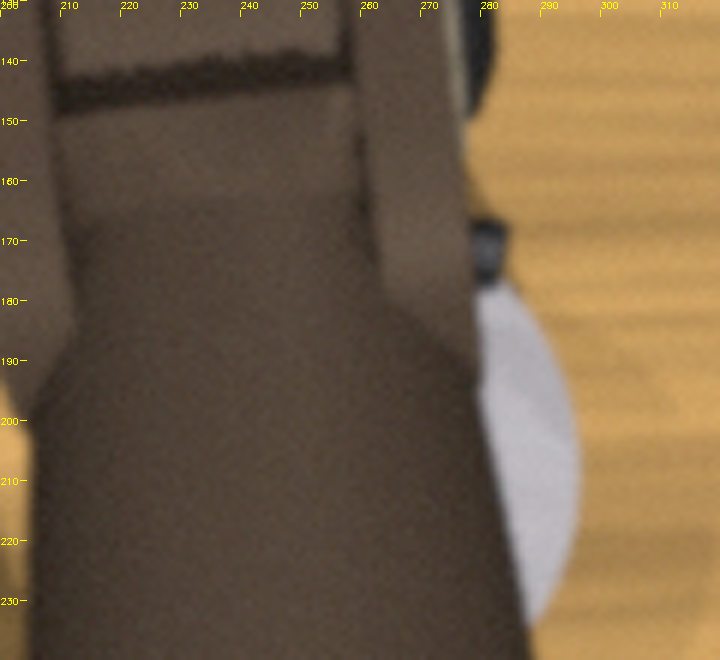

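Emit:
{"fn": "send_rows", "kwargs": {
  "rows": [
    {"linear": [0.012, 0.022, 0.09], "rotation": [0, 0, 0], "hand": 1},
    {"linear": [0.012, 0.022, 0.09], "rotation": [0, 0, 0], "hand": 1},
    {"linear": [0.012, 0.022, 0.09], "rotation": [0, 0, 0], "hand": 1}
  ]
}}

```text
clock: 5.8
ee_pos: [0.58, 0.0634, 0.1422]
ee_rot: [-0.329, -3.124, 0.0]
ft_force: [0.7, -0.3, -1.5]
finger_gap: 0.0141
```

Run:
```python
from h import *
for i in range(3):
    p,d=viewer.read_camera("side"); plan([.580,.063,.128],78)
cv2.imwrite(f"pics/side7.png",p[:,:,::-1])
crop('pics/side7.png',240,150,80,75,9,'pics/s7.png')
s=bot.observe();p=s['ee_pos']; 
print(proj('side',[p+[0,0,-.047],p+[0,0,-.049],[.58,.063,.079]]))
```

```text
linear [ 0.001 -0.002  0.059] rot [ 0.  0. -0.] deg 0.0
linear [ 0.001 -0.002  0.059] rot [ 0. -0.  1.] deg 180.0
pos [0.5804 0.0635 0.1427] jaw 77.98 tilt 0.04 F [ 0.49 -0.12 -0.72] gap 0.0143 t 5.85 j6 0.32
linear [ 0.002 -0.003  0.06 ] rot [ 0.  0. -0.] deg 0.1
linear [ 0.002 -0.003  0.06 ] rot [ 0.001 -0.     1.   ] deg 180.0
pos [0.5806 0.0636 0.143 ] jaw 77.98 tilt 0.07 F [ 0.66 -0.02 -1.27] gap 0.0144 t 5.9 j6 0.32
linear [ 0.002 -0.003  0.06 ] rot [ 0.  0. -0.] deg 0.1
linear [ 0.002 -0.003  0.06 ] rot [ 0.001 -0.     1.   ] deg 180.0
pos [0.5807 0.0636 0.143 ] jaw 77.98 tilt 0.09 F [ 0.17  0.5  -1.42] gap 0.0145 t 5.95 j6 0.32
[[280.6680117  195.28298968]
 [280.67575979 195.88325707]
 [280.6013596  200.53251182]]
```

View pics/s7.png

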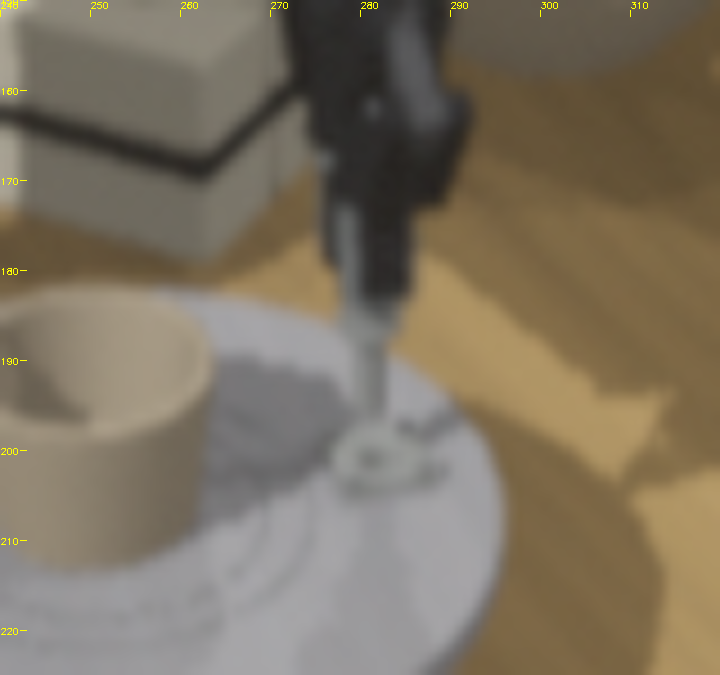

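Emit:
{"fn": "send_rows", "kwargs": {
  "rows": [
    {"linear": [0.001, -0.002, 0.03], "rotation": [0, 0, 0], "hand": 1},
    {"linear": [0.001, -0.002, 0.05], "rotation": [0, 0, 0], "hand": 1},
    {"linear": [0.001, -0.002, 0.065], "rotation": [0, 0, 0], "hand": 1},
    {"linear": [0.001, -0.002, 0.08], "rotation": [0, 0, 0], "hand": 1},
    {"linear": [0.001, -0.002, 0.08], "rotation": [0, 0, 0], "hand": 1}
  ]
}}

```text
clock: 6.45
ee_pos: [0.5811, 0.0632, 0.1219]
ee_rot: [0.328, 3.122, -0.0]
ft_force: [5.8, -0.8, -1.8]
finger_gap: 0.0145
```

Run:
```python
from h import *
for i in range(2):
    p,d=viewer.read_camera("side"); plan([.580,.063,.111],78)
cv2.imwrite(f"pics/side8.png",p[:,:,::-1])
crop('pics/side8.png',240,150,80,75,9,'pics/s8.png')
```

```text
linear [ 0.004 -0.002  0.043] rot [-0.     0.001 -0.   ] deg 0.1
linear [ 0.004 -0.002  0.043] rot [0.001 0.    1.   ] deg 180.0
pos [0.5811 0.0632 0.1219] jaw 77.99 tilt 0.15 F [ 5.61 -0.17 -1.5 ] gap 0.0144 t 6.5 j6 0.32
linear [ 0.004 -0.002  0.043] rot [-0.     0.001 -0.   ] deg 0.1
linear [ 0.004 -0.002  0.043] rot [0.001 0.    1.   ] deg 180.0
pos [0.5811 0.0632 0.1219] jaw 77.99 tilt 0.15 F [ 6.06 -1.07 -2.14] gap 0.0146 t 6.55 j6 0.32
```

View pics/s8.png

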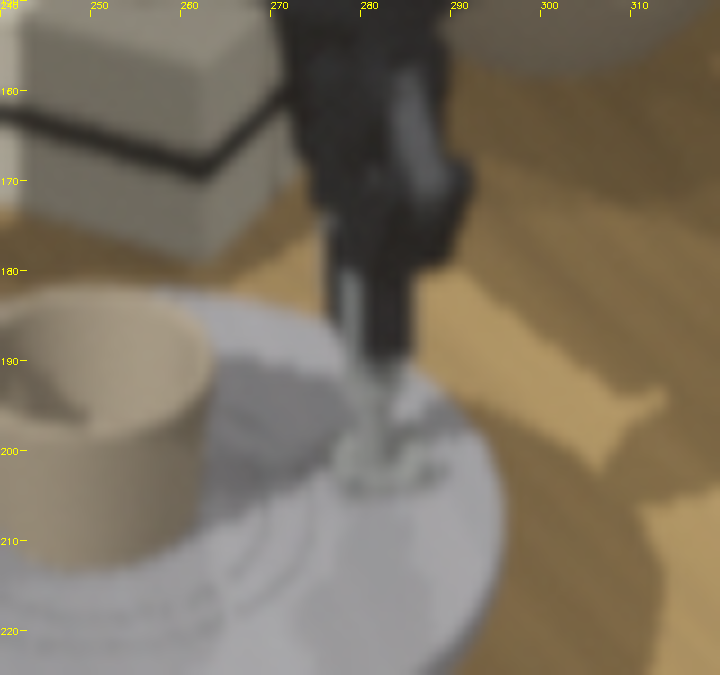

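Emit:
{"fn": "send_rows", "kwargs": {
  "rows": [
    {"linear": [-0.007, 0, 0.01], "rotation": [0, 0, 0], "hand": 1},
    {"linear": [-0.007, 0, 0.02], "rotation": [0, 0, 0], "hand": 1},
    {"linear": [-0.007, 0, 0.03], "rotation": [0, 0, 0], "hand": 1},
    {"linear": [-0.007, 0, 0.04], "rotation": [0, 0, 0], "hand": 1},
    {"linear": [-0.007, 0, 0.04], "rotation": [0, 0, 0], "hand": 1}
  ]
}}

```text
clock: 7.05
ee_pos: [0.5816, 0.063, 0.1113]
ee_rot: [-0.328, -3.124, 0.0]
ft_force: [3.7, -1.5, -1.4]
finger_gap: 0.0147
```

Emit:
{"fn": "send_rows", "kwargs": {
  "rows": [
    {"linear": [-0.005, 0, 0.004], "rotation": [0, 0, 0], "hand": 1},
    {"linear": [-0.005, 0, 0.007], "rotation": [0, 0, 0], "hand": 1},
    {"linear": [-0.005, 0, 0.007], "rotation": [0, 0, 0], "hand": 1}
  ]
}}

```text
clock: 7.35
ee_pos: [0.5821, 0.0628, 0.1096]
ee_rot: [-0.328, -3.123, 0.0]
ft_force: [0.4, -0.5, -1.5]
finger_gap: 0.0148
```

Run:
```python
from h import *
plan([.580,.063,.107],78)
s=bot.observe(); print(s['moment'],s['joint_torque'])
```

```text
linear [ 0.008 -0.001  0.011] rot [-0. -0.  0.] deg 0.1
linear [ 0.008 -0.001  0.011] rot [ 0.001 -0.    -1.   ] deg 180.0
pos [0.5821 0.0628 0.1096] jaw 78.0 tilt 0.08 F [ 0.42 -0.46 -1.53] gap 0.0148 t 7.35 j6 0.32
[-0.04795194 -0.28050619 -0.01608463] [ 1.98690514e-01 -5.25297046e+01  3.44966197e+01  5.19725773e-01
  1.20962877e-01 -6.79724544e-04]
```

Emit:
{"fn": "send_rows", "kwargs": {
  "rows": [
    {"linear": [0, 0, 0.003], "rotation": [0, 0, 0], "hand": 1},
    {"linear": [0, 0, 0.006], "rotation": [0, 0, 0], "hand": 1},
    {"linear": [0, 0, 0.006], "rotation": [0, 0, 0], "hand": 1}
  ]
}}

```text
clock: 7.65
ee_pos: [0.5823, 0.0628, 0.1083]
ee_rot: [-0.328, -3.124, 0.0]
ft_force: [1.1, 0.2, -1.9]
finger_gap: 0.0147
```

Emit:
{"fn": "send_rows", "kwargs": {
  "rows": [
    {"linear": [0, 0, 0.003], "rotation": [0, 0, 0], "hand": 1},
    {"linear": [0, 0, 0.006], "rotation": [0, 0, 0], "hand": 1},
    {"linear": [0, 0, 0.006], "rotation": [0, 0, 0], "hand": 1}
  ]
}}

```text
clock: 7.95
ee_pos: [0.5829, 0.0629, 0.108]
ee_rot: [0.328, 3.123, 0.001]
ft_force: [-1.5, -0.6, 4.3]
finger_gap: 0.0145
```

Emit:
{"fn": "send_rows", "kwargs": {
  "rows": [
    {"linear": [0.0001, 0.0089, 0.002], "rotation": [0, 0, -0.00833], "hand": 1},
    {"linear": [0.0005, 0.0178, 0.002], "rotation": [0, 0, -0.01667], "hand": 1},
    {"linear": [0.001, 0.0267, 0.002], "rotation": [0, 0, -0.025], "hand": 1},
    {"linear": [0.0019, 0.0355, 0.002], "rotation": [0, 0, -0.03333], "hand": 1}
  ]
}}

```text
clock: 8.35
ee_pos: [0.5849, 0.0712, 0.108]
ee_rot: [0.163, 3.135, -0.001]
ft_force: [-0.2, -2.5, 6.8]
finger_gap: 0.0146
```

```bash
cat >> h.py <<'E'
def st(c=(.4980,.0805)):
    s=bot.observe(); p=s['ee_pos']; R0=R.from_rotvec(s['ee_rot']).as_matrix(); v=p[:2]-c; a=np.arctan2(v[1],v[0]); f=s['ft_force']
    print('t',round(s['clock'],2),'z',p[2].round(4),'r',np.hypot(*v).round(4),'ang',np.degrees(a).round(2),'jaw-90',round(yaw_of(R0)-90,2),'Fr',round(f[0]*np.cos(a)+f[1]*np.sin(a),2),'Ft',round(-f[0]*np.sin(a)+f[1]*np.cos(a),2),'Fz',round(f[2],2))
E
python3 -c "
from h import *
st()"
```

```text
t 8.35 z 0.108 r 0.0874 ang -6.11 jaw-90 -5.95 Fr 0.02 Ft -2.5 Fz 6.79
```

Emit:
{"fn": "send_rows", "kwargs": {
  "rows": [
    {"linear": [0.0001, 0.0089, 0], "rotation": [0, 0, -0.00833], "hand": 1},
    {"linear": [0.0005, 0.0178, 0], "rotation": [0, 0, -0.01667], "hand": 1},
    {"linear": [0.001, 0.0267, 0], "rotation": [0, 0, -0.025], "hand": 1},
    {"linear": [0.0019, 0.0355, 0], "rotation": [0, 0, -0.03333], "hand": 1}
  ]
}}

```text
clock: 8.75
ee_pos: [0.5855, 0.0801, 0.108]
ee_rot: [-0.001, 3.139, -0.001]
ft_force: [0.1, -2.5, 5.4]
finger_gap: 0.0146
```

```bash
python3 -c "
from h import *
st()"
```

```text
t 8.75 z 0.108 r 0.0875 ang -0.25 jaw-90 0.05 Fr 0.11 Ft -2.52 Fz 5.37
```

Emit:
{"fn": "send_rows", "kwargs": {
  "rows": [
    {"linear": [0.0001, 0.0089, 0], "rotation": [0, 0, -0.00833], "hand": 1},
    {"linear": [0.0005, 0.0178, 0], "rotation": [0, 0, -0.01667], "hand": 1},
    {"linear": [0.001, 0.0267, 0], "rotation": [0, 0, -0.025], "hand": 1},
    {"linear": [0.0019, 0.0355, 0], "rotation": [0, 0, -0.03333], "hand": 1}
  ]
}}

```text
clock: 9.15
ee_pos: [0.5851, 0.089, 0.108]
ee_rot: [-0.166, 3.134, -0.002]
ft_force: [0.5, -1.9, 6.2]
finger_gap: 0.0145
```

```bash
python3 -c "
from h import *
st()"
```

```text
t 9.15 z 0.108 r 0.0875 ang 5.58 jaw-90 6.05 Fr 0.33 Ft -1.91 Fz 6.2
```

Emit:
{"fn": "send_rows", "kwargs": {
  "rows": [
    {"linear": [0.0001, 0.0089, 0], "rotation": [0, 0, -0.00833], "hand": 1},
    {"linear": [0.0005, 0.0178, 0], "rotation": [0, 0, -0.01667], "hand": 1},
    {"linear": [0.001, 0.0267, 0], "rotation": [0, 0, -0.025], "hand": 1}
  ]
}}

```text
clock: 9.45
ee_pos: [0.5842, 0.0957, 0.108]
ee_rot: [-0.289, 3.125, -0.002]
ft_force: [0.4, -0.8, 5.5]
finger_gap: 0.0148
```

Emit:
{"fn": "send_rows", "kwargs": {
  "rows": [
    {"linear": [0.0001, 0.0089, 0], "rotation": [0, 0, -0.00833], "hand": 1},
    {"linear": [0.0005, 0.0178, 0], "rotation": [0, 0, -0.01667], "hand": 1}
  ]
}}

```text
clock: 9.65
ee_pos: [0.5832, 0.1, 0.1078]
ee_rot: [-0.37, 3.117, -0.002]
ft_force: [0.1, -1.5, 4.9]
finger_gap: 0.0143
```

```bash
python3 -c "
from h import *
st()"
```

```text
t 9.65 z 0.1078 r 0.0874 ang 12.92 jaw-90 13.55 Fr -0.25 Ft -1.48 Fz 4.93
```

Emit:
{"fn": "send_rows", "kwargs": {
  "rows": [
    {"linear": [0.0001, 0.0089, 0], "rotation": [0, 0, -0.00833], "hand": 1},
    {"linear": [0.0005, 0.0178, 0], "rotation": [0, 0, -0.01667], "hand": 1},
    {"linear": [0.001, 0.0267, 0], "rotation": [0, 0, -0.025], "hand": 1}
  ]
}}

```text
clock: 9.95
ee_pos: [0.5802, 0.1065, 0.106]
ee_rot: [0.494, -3.102, 0.001]
ft_force: [1.7, -3.8, -0.8]
finger_gap: 0.0146
```

Emit:
{"fn": "send_rows", "kwargs": {
  "rows": [
    {"linear": [0, -0.003, 0.002], "rotation": [0, 0, 0], "hand": 1},
    {"linear": [0, -0.003, 0.005], "rotation": [0, 0, 0], "hand": 1},
    {"linear": [0, -0.003, 0.005], "rotation": [0, 0, 0], "hand": 1}
  ]
}}

```text
clock: 10.25
ee_pos: [0.5807, 0.1059, 0.1051]
ee_rot: [0.491, -3.103, 0.0]
ft_force: [0.6, -1.4, -0.2]
finger_gap: 0.0148
```

```bash
python3 -c "
from h import *
st()"
```

```text
t 10.25 z 0.1051 r 0.0865 ang 17.06 jaw-90 17.98 Fr 0.19 Ft -1.54 Fz -0.18
```

Emit:
{"fn": "send_rows", "kwargs": {
  "rows": [
    {"linear": [0, -0.001, 0.004], "rotation": [0, 0, 0], "hand": 1},
    {"linear": [0, -0.001, 0.008], "rotation": [0, 0, 0], "hand": 1},
    {"linear": [0, -0.001, 0.008], "rotation": [0, 0, 0], "hand": 1}
  ]
}}

```text
clock: 10.55
ee_pos: [0.581, 0.1054, 0.103]
ee_rot: [-0.491, 3.103, -0.001]
ft_force: [3.7, -1.6, -1.4]
finger_gap: 0.0148
```

```bash
python3 -c "
from h import *
st()"
```

```text
t 10.55 z 0.103 r 0.0866 ang 16.7 jaw-90 17.98 Fr 3.1 Ft -2.63 Fz -1.44
```

Emit:
{"fn": "send_rows", "kwargs": {
  "rows": [
    {"linear": [-0.003, -0.003, 0.004], "rotation": [0, 0, 0], "hand": 1},
    {"linear": [-0.003, -0.003, 0.008], "rotation": [0, 0, 0], "hand": 1},
    {"linear": [-0.003, -0.003, 0.012], "rotation": [0, 0, 0], "hand": 1},
    {"linear": [-0.003, -0.003, 0.012], "rotation": [0, 0, 0], "hand": 1}
  ]
}}

```text
clock: 10.95
ee_pos: [0.5814, 0.1052, 0.0998]
ee_rot: [0.491, -3.102, 0.0]
ft_force: [1.6, -2.0, -1.5]
finger_gap: 0.0146
```

```bash
python3 -c "
from h import *
st()"
```

```text
t 10.95 z 0.0998 r 0.087 ang 16.5 jaw-90 18.0 Fr 0.95 Ft -2.32 Fz -1.52
```

Emit:
{"fn": "send_rows", "kwargs": {
  "rows": [
    {"linear": [-0.001, -0.003, 0.004], "rotation": [0, 0, 0], "hand": 1},
    {"linear": [-0.001, -0.003, 0.008], "rotation": [0, 0, 0], "hand": 1},
    {"linear": [-0.001, -0.003, 0.012], "rotation": [0, 0, 0], "hand": 1},
    {"linear": [-0.001, -0.003, 0.012], "rotation": [0, 0, 0], "hand": 1}
  ]
}}

```text
clock: 11.35
ee_pos: [0.5817, 0.1049, 0.097]
ee_rot: [0.492, -3.102, -0.001]
ft_force: [-0.5, 0.2, -1.0]
finger_gap: 0.0145
```

Emit:
{"fn": "send_rows", "kwargs": {
  "rows": [
    {"linear": [0, -0.001, 0.004], "rotation": [0, 0, 0], "hand": 1},
    {"linear": [0, -0.001, 0.006], "rotation": [0, 0, 0], "hand": 1},
    {"linear": [0, -0.001, 0.006], "rotation": [0, 0, 0], "hand": 1}
  ]
}}

```text
clock: 11.65
ee_pos: [0.5822, 0.1045, 0.0957]
ee_rot: [0.491, -3.103, -0.0]
ft_force: [0.3, -1.0, -2.1]
finger_gap: 0.0148
```

```bash
python3 -c "
from h import *
st()"
```

```text
t 11.65 z 0.0957 r 0.0875 ang 15.89 jaw-90 18.0 Fr 0.06 Ft -1.03 Fz -2.12
```

Emit:
{"fn": "send_rows", "kwargs": {
  "rows": [
    {"linear": [0, 0, 0.003], "rotation": [0, 0, 0], "hand": 1},
    {"linear": [0, 0, 0.006], "rotation": [0, 0, 0], "hand": 1},
    {"linear": [0, 0, 0.006], "rotation": [0, 0, 0], "hand": 1}
  ]
}}

```text
clock: 11.95
ee_pos: [0.5825, 0.1044, 0.0951]
ee_rot: [-0.491, 3.102, -0.0]
ft_force: [-1.5, 0.9, 5.3]
finger_gap: 0.0146
```

Emit:
{"fn": "send_rows", "kwargs": {
  "rows": [
    {"linear": [0, 0, 0.003], "rotation": [0, 0, 0], "hand": 1},
    {"linear": [0, 0, 0.006], "rotation": [0, 0, 0], "hand": 1},
    {"linear": [0, 0, 0.006], "rotation": [0, 0, 0], "hand": 1}
  ]
}}

```text
clock: 12.25
ee_pos: [0.5829, 0.1044, 0.0951]
ee_rot: [-0.491, 3.1, -0.0]
ft_force: [-3.5, -1.0, 12.1]
finger_gap: 0.0148
```

```bash
python3 -c "
from h import *
st()"
```

```text
t 12.25 z 0.0951 r 0.0882 ang 15.74 jaw-90 18.0 Fr -3.65 Ft -0.05 Fz 12.05
```

Emit:
{"fn": "send_rows", "kwargs": {
  "rows": [
    {"linear": [0.002, 0, -0.007], "rotation": [0, 0, 0], "hand": 1},
    {"linear": [0.002, 0, -0.007], "rotation": [0, 0, 0], "hand": 1}
  ]
}}

```text
clock: 12.45
ee_pos: [0.582, 0.1042, 0.0952]
ee_rot: [-0.491, 3.102, -0.0]
ft_force: [-0.6, -0.8, 3.6]
finger_gap: 0.0144
```

Emit:
{"fn": "send_rows", "kwargs": {
  "rows": [
    {"linear": [0, 0, 0], "rotation": [0, 0, 0], "hand": 0.7},
    {"linear": [0, 0, 0], "rotation": [0, 0, 0], "hand": 0.5},
    {"linear": [0, 0, 0], "rotation": [0, 0, 0], "hand": 0.4},
    {"linear": [0, 0, 0], "rotation": [0, 0, 0], "hand": 0.4}
  ]
}}

```text
clock: 12.85
ee_pos: [0.5816, 0.1042, 0.0942]
ee_rot: [0.491, -3.102, 0.0]
ft_force: [0.7, 0.8, 0.0]
finger_gap: 0.051
```

Run:
```python
from h import *
p,d=viewer.read_camera("side"); cv2.imwrite(f"pics/side9.png",p[:,:,::-1])
crop('pics/side9.png',200,130,120,110,6,'pics/s9.png')
st(); print(bot.observe()['finger_gap'])
```

```text
t 12.9 z 0.0943 r 0.087 ang 15.84 jaw-90 18.0 Fr 0.04 Ft 0.33 Fz -0.56
0.05118875183208514
```

View pics/s9.png

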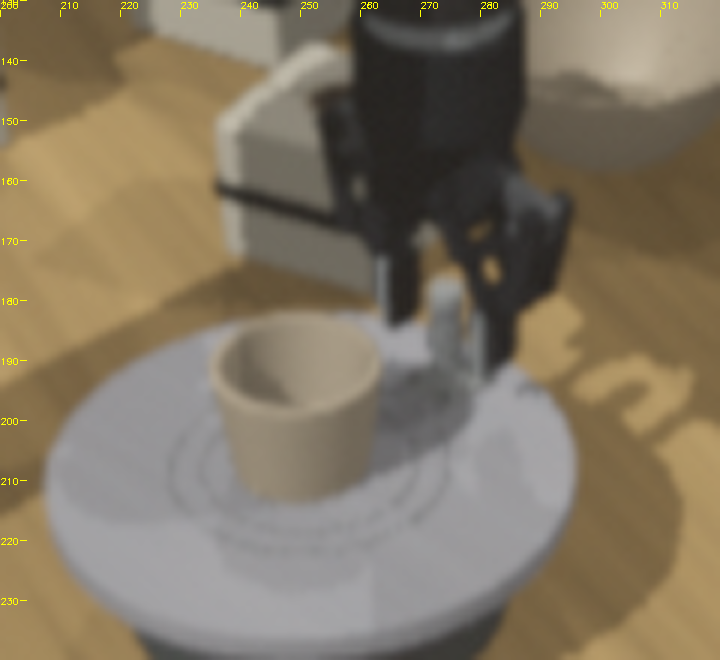

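Pin stands free between the open fingers at (274,185), with the cup undisturbed at (248,200). Next I'll retract straight up, then clear the view.

Emit:
{"fn": "send_rows", "kwargs": {
  "rows": [
    {"linear": [0, 0, -0.1], "rotation": [0, 0, 0], "hand": 0.4},
    {"linear": [0, 0, -0.3], "rotation": [0, 0, 0], "hand": 0.4},
    {"linear": [0, 0, -0.5], "rotation": [0, 0, 0], "hand": 0.4},
    {"linear": [0, 0, -0.6], "rotation": [0, 0, 0], "hand": 0.4},
    {"linear": [0, 0, -0.6], "rotation": [0, 0, 0], "hand": 0.4}
  ]
}}

```text
clock: 13.4
ee_pos: [0.5835, 0.1045, 0.2493]
ee_rot: [-0.49, 3.095, 0.0]
ft_force: [-0.2, -0.3, -1.0]
finger_gap: 0.0514
```

Emit:
{"fn": "send_rows", "kwargs": {
  "rows": [
    {"linear": [0, -0.9, 0], "rotation": [0, 0, 0], "hand": 0.4},
    {"linear": [0, -0.9, 0], "rotation": [0, 0, 0], "hand": 0.4},
    {"linear": [0, -0.9, 0], "rotation": [0, 0, 0], "hand": 0.4},
    {"linear": [0, -0.9, 0], "rotation": [0, 0, 0], "hand": 0.4},
    {"linear": [0, -0.9, 0], "rotation": [0, 0, 0], "hand": 0.4}
  ]
}}

```text
clock: 13.9
ee_pos: [0.6515, -0.1135, 0.2424]
ee_rot: [0.487, -3.101, 0.0]
ft_force: [0.8, 0.2, 0.8]
finger_gap: 0.0512
```

Run:
```python
from h import *
for n in ("side","top"):
    p,d=viewer.read_camera(n); cv2.imwrite(f"pics/{n}10.png",p[:,:,::-1])
crop('pics/side10.png',200,150,120,100,6,'pics/s10.png')
crop('pics/top10.png',200,150,110,110,5,'pics/t10.png')
st()
```

```text
t 14.0 z 0.2419 r 0.2472 ang -51.62 jaw-90 17.74 Fr -0.92 Ft -0.06 Fz 0.09
```

View pics/s10.png

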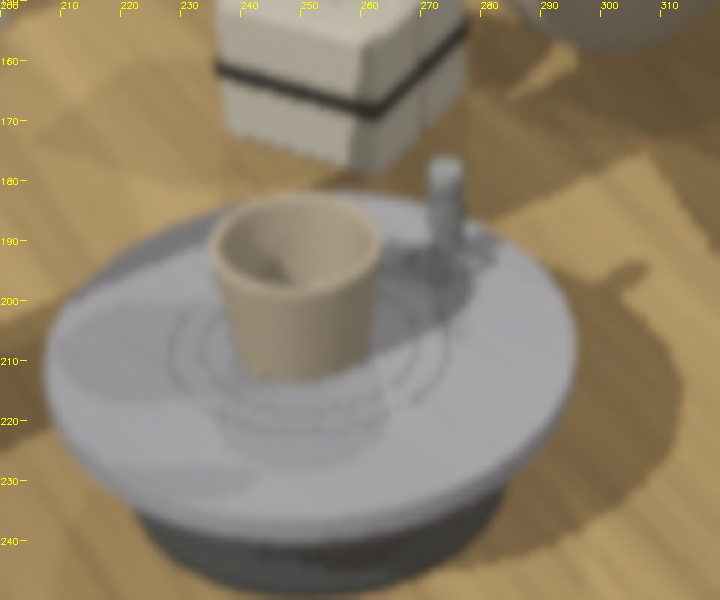

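View pics/t10.png

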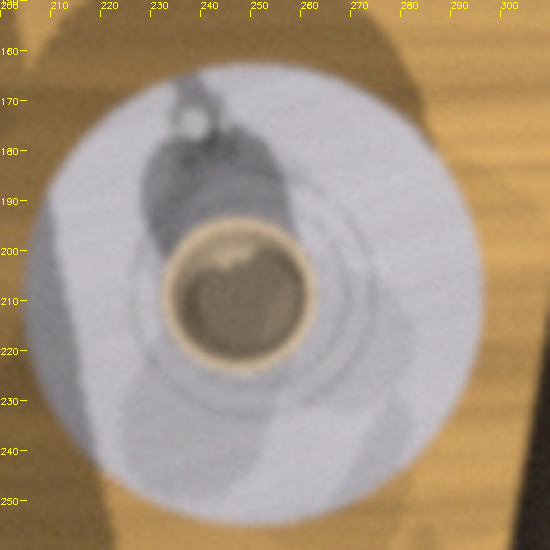

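View pics/side10.png

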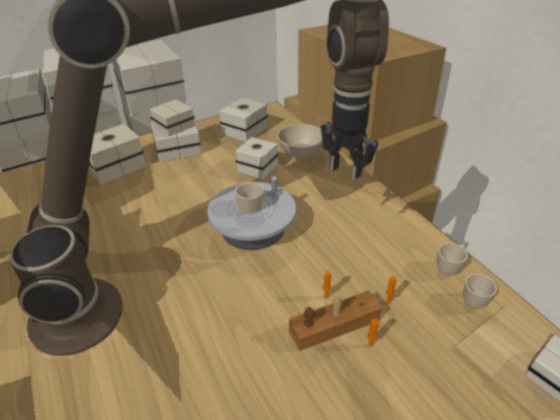

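Run:
```python
from h import *
P=tri([('top',238.8,174.2),('side',274.1,177.5)]); print(P, np.hypot(*(P[:2]-[.4980,.0805])))
for z in (.129,.142): print(z,proj('side',[[P[0],P[1],z]]))
st(); order.finish_job()
```

```text
[0.58054344 0.10299743 0.1301587 ] 0.08555439063784756
0.129 [[273.56802776 177.91455255]]
0.142 [[273.46896849 173.89381959]]
t 14.0 z 0.2419 r 0.2472 ang -51.62 jaw-90 17.74 Fr -0.92 Ft -0.06 Fz 0.09
the job is handed in; nothing more can be done
```

The index pin is home in the bushing and index plate, and the job is handed in at about 14 s of the 67 s allowed. No verdict came back.

I took the steel pin from the block's far hole and put it through the bushing. It met the plate at TCP z 0.108 m, where I leaned on it with about 8 N. I walked the wheel about 29° counterclockwise until the push vanished and the pin dropped. I then lowered it until the shoulder seated at TCP z 0.0951 m, 12.9 mm below the plate contact against 13 mm expected. I let go and backed the arm away.

**Last checks:**
- **Pin:** the top measured 0.130 m high (0.129 m expected when home), 85.6 mm from the wheel's axis (85 mm expected), and it looks upright.
- **Forces:** the highest wrist reading in the hole was about 12 N, with the shoulder seated on the bushing. The riding push stayed under 10 N, against the 40 N limit.
- **Surroundings:** the cup stands in the middle of the wheel. The other two tools, the mould and the orange look-alikes look unmoved, judged by eye from the last pictures.

**Disagreements:**
- The TCP's radius from the wheel axis read 2–3 mm more than 85 mm during the walk. Radial force was near zero, so I put this down to camera calibration.
- The finger gap on the handle read about 14.6 mm against the 16 mm given.

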